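# Zero and pin the indexing table

### The job

Set the indexing table back to zero and lock it: turn the plate by the square wooden blank screwed to its middle until the black zero arrow on the plate points straight at the pointer nose of the fork. Then take the wooden-handled index pin out of the rack and push it straight down through the fork and the plate until its collar sits on the fork, and let go. Leave the plain bar in the rack and the other things on the bench where they are.

Things in the scene. Friction and masses are not known exactly. Their poses are not given: they have to be found in the camera images.
- index_table: Green cast base, 224 mm round, bolted to the bench; place and yaw vary. Origin: on the bench, on the plate's vertical turning axis; its own -y points to the fork: a post outside the plate's rim with two bare steel lugs, 36 mm wide, 12 mm thick, above and below the rim. Upper lug: top 68 mm above the bench, 80 to 137 mm from the axis, with a pointer nose reaching in to 74.5 mm.
- fork_hole (a point): Centre of the mouth of the upright hole in the upper lug, on its top face, 68 mm above the bench and 95 mm from the turning axis; z up, axes as the base. All holes in line are 12 mm in diameter; this mouth has a 1.5 mm countersink. Going down: upper lug 12 mm, gap 2 mm, plate 8 mm, gap 2 mm, lower lug 12 mm, then over 15 mm of free space.
- index_plate (a joint): Angle of the steel plate (224 mm round, top 54 mm above the bench), rad, growing counter-clockwise from above, no end stops; stays where left (bearing friction 0.12 N m). 0: zero arrow at the fork's nose, a plate hole under the fork hole. Starts at 0.4 to 1.3. Twelve holes, 30 degrees apart. Black lines every 10 degrees; the one solid black triangle is the zero arrow, its tip outwards.
- blank (a point): Middle of the square wooden blank fixed on the plate's centre and turning with it: 46 mm square, upright flats, from 64 to 104 mm above the bench, standing on a 100 mm round faceplate; above it a turned button 45 mm wide, up to 122 mm. This point is on the turning axis, 90 mm above the bench; its x and y are square to the flats and agree with the base's when the joint reads 0.
- pin_grip (a point): Centre of the index pin's dark wooden handle, an upright cylinder 18 mm in diameter, 44 mm long; loose, about 60 g. z points from tip to handle. Below this point: handle to 22 mm, steel collar (20 mm wide) 22 to 26 mm, steel shank (10 mm) 26 to 68 mm, the last 6 mm tapered to 4 mm wide. In the rack the collar sits on the rack's top; fully home, it sits on the upper lug, this point 26 mm above it.
- rack: Bored wooden block, 60 mm (x) by 160 mm (y) by 55 mm high, fixed on the bench; place and yaw vary. Origin: centre of its underside. Two upright 12 mm holes, 50 mm deep, 45 mm either side of the middle along its y: the pin stands in one, the plain bar in the other, in either order.
- bar_mid (a point): Middle of a plain dark steel tommy bar, 10 mm in diameter, 88 mm long, no collar or handle, upright in the other rack hole, standing 38 mm out of the rack. To be left alone.
- bowl_mid (a point): Middle of a small turned wooden bowl, 104 mm wide, 44 mm high, on the bench. To be left alone.
- gouge_mid (a point): Middle of a turning gouge with a dark wooden handle, 360 mm long, lying on the bench. To be left alone.
- sanding_mid (a point): Middle of a cork sanding block, 66 by 110 by 30 mm, on the bench. To be left alone.
- zero_arrow (a point): Tip of the black zero arrow on the plate's top face, 74.5 mm from the turning axis, turning with the plate.
- nose (a point): Tip of the fork's pointer nose, 74.5 mm from the turning axis on the way to the fork hole, at the height of the plate's top (54 mm above the bench). At zero the arrow's tip is at this point.

How it is judged:
On the way, in this order (a step that is already met when the one before it is completed fails the run):
1. the zero arrow stands at the fork's nose, within 4 mm (3 degrees) (horizontal distance between zero_arrow and nose below 0.004 m), for 0.2 s.
2. the pin, still held or pushed by the fingers, has gone through the fork's upper lug and the plate into the lower lug (z of pin_grip in the frame of fork_hole below 0.04 m and horizontal distance between pin_grip and fork_hole below 0.006 m and contact force between the fingers and index_pin above 0.3 N), for 0.1 s.
At the end, for the whole second after the job is handed in: The zero arrow stands at the fork's nose within 2.8 mm (2 degrees); the index pin is upright (within 4 degrees) in the fork hole, through upper lug, plate and lower lug, its collar within 2.5 mm of the fork's top and its handle within 4 mm of the hole's axis, released and at rest (horizontal distance between zero_arrow and nose below 0.0028 m and z of pin_grip in the frame of fork_hole below 0.0285 m and horizontal distance between pin_grip and fork_hole below 0.004 m and angle between the z axis of pin_grip and the z axis of fork_hole, either way round below 0.07 rad and linear speed of index_pin below 0.02 m/s); the robot touches nothing.
It fails at once if the plain bar is moved more than 20 mm (distance of bar_mid from where it was at the start of the episode above 0.02 m).
It fails at once if the bowl, the gouge or the sanding block is moved more than 20 mm (distance of any of bowl_mid, gouge_mid, sanding_mid from where it was at the start of the episode above 0.02 m).
It also fails if it takes over 58 s, if anything falls off the work surface, if the arm or the gripper's body presses on something with over 40 N, if the wrist force passes 120 N, or if a joint passes its speed limit or range.

### The arm

A 6-joint arm with a two-finger parallel gripper is mounted at the origin on the work surface. World frame = base frame: x ahead of the robot, y to its left, z up, the work surface at z = 0. Lengths are in m, angles in rad, forces in N, time in s.
With the tool pointing down it reaches from about 0.25 to 0.775 m from the base axis. Payload 4 kg.
Tool frame: the origin (TCP) lies at the centre of the arm's flange, where the gripper is bolted on; the fingertips stand 199 mm ahead of it and the grasp point (between the pads) lies 180 mm ahead of it (r.finger_overhang is the distance from the TCP to the fingertips, in m); z points along the fingers, y is the direction in which the jaws open and shut (so a half turn about z gives the same grasp; the last joint's range is limited). The gripper opens to 94 mm and grips with 3 to 60 N. Pads are 16 mm wide; open, the fingers measure 119 mm over their backs; the gripper's body (75 mm by 177 mm) begins 78 mm behind the grasp point.
Start: joints at [-1.347, 0.087, 1.371, -0, 1.684, -0.103], TCP at [0.177, -0.521, 0.405] pointing down, gripper open.
Joint ranges: [-3.1, 3.1], [-0.76, 2.03], [0.27, 2.55], [-1.08, 4.22], [0.17, 2.65], [-2.57, 2.57]. Speed limits (rad/s): [2.79, 2.79, 3.14, 3.14, 3.14, 3.14].

### API

Orientations are given as a 3x3 rotation matrix whose columns are the frame's x, y, z axes.
In Python, from workcell import telemetry, imaging, ticket, r gives the robot as it stands. The module is installed in compiled form; this text tells all that it offers.
- The arm moves only by the shell command python3 -m crank 'ROWS'. ROWS is JSON, a list of rows, each a list of 7 numbers: the shift along the tool's x, y, z in cm, then the turn, a rotation vector about the tool's x, y, z in degrees, then the closure in counts, from 0 (fully open) to 255 (shut). A call has 1 to 20 rows; each row is the pose to reach, as a shift and turn from the pose commanded when the call began, along the tool's axes at that moment; what a row does not reach only later rows make up. A row lasts 1/10 s, in which the tool goes at most 50 mm and 8.59 degrees, less where a joint would pass 70% of its speed; a pose out of reach is approached as far as the arm can. A call with a gripper value outside its range is refused whole. The fingers move at their own pace and stop on an object; the grip force is fixed at half the most. Time passes only in rows, so rows that repeat a pose let the fingers close. It gives the time, the measured TCP pose, the force and the opening at its end, in the units of the state.
- telemetry.read_state(): the state, without advancing time (a new reading comes with each control period).
- imaging.camera(name): name is "side" or "top"; returns the picture (480x640x3 uint8, blue, green, red); there is no depth.
- imaging.camera_info(name): a dict with "intrinsics" (3x3 intrinsics, pixels), "k1" (the pictures are not rectified: a ray, as slopes to the right and down, at radius r is drawn at 1 + k1 r^2 times it, then the intrinsics apply), "extrinsics" (4x4, takes a point from camera to world coordinates). Camera axes: x right, y down, z forward; pixel columns grow to the right and rows downward; lengths in m; the calibration is good to about 2 mm. A picture is of the moment at which its call begins. camera_info takes no time and is no camera call.
- ticket.sign_off(): hands the job in, once; it reports no verdict.
Trained networks look in the newest picture that a camera, given by its name, has taken for a name from the list of things; names that differ only in an ending like _2 or _b are one class to them, and where a whole thing is asked for, a point or a joint stands for the part that bears it (a point fixed in the world has none). Each returns a list of dicts, best first, with "score" (0 to 1); they miss things now and then, are a little off and sometimes report something else, mostly with a low value. They report only what shows in the picture. A call takes as long as a camera call.
- imaging.boxes_of(camera, thing): "rect" ([centre column, centre row, width, height] in pixels, round what is visible of it).
The state is a dict: "clock": time; "joint_pos": joint angles; "qd": joint speeds; "joint_torque": joint torques, N m; "ee_pos": TCP position; "orientation": TCP orientation; "force": force on the tool from outside, world axes, zero at the start; "torque": the same for the moment, N m; "opening": opening from 0.0 (shut) to 1.0 (fully open).
Only numpy, scipy, OpenCV 4.12 (cv2) and the standard library are available. Lean on these libraries where they do the work, as an engineer would, in place of code of your own. Each camera call takes 0.05 s, during which the arm holds its last target. There are 200 camera calls.

## Working session

There is one attempt and no reset: what is moved stays moved. The work goes in short steps, Python scripts to look and compute and a shell command to move; the robot and the scene stay as the last step left them, time stands still between calls to the robot, and variables do not carry over. Pictures are saved under pics/ and viewed, about 8 in all and at most 12, crops included, and the job is handed in when it is done.

```bash
mkdir -p pics
cat > h.py <<'E'
import numpy as np, cv2
from workcell import telemetry, imaging, ticket, r
def cam(n):
    i=imaging.camera_info(n); return np.array(i["intrinsics"]),i["k1"],np.array(i["extrinsics"])
def at(n,u,v,z):
    K,k,T=cam(n); p=cv2.undistortPoints(np.array([[[u,v]]],float),K,np.array([k,0,0,0.]))[0,0]
    d=T[:3,:3]@np.array([p[0],p[1],1]); o=T[:3,3]; return o+d*(z-o[2])/d[2]
def px(n,P):
    K,k,T=cam(n); Ti=np.linalg.inv(T); 
    return cv2.projectPoints(np.array(P,float).reshape(-1,1,3),cv2.Rodrigues(Ti[:3,:3])[0],Ti[:3,3],K,np.array([k,0,0,0.]))[0].reshape(-1,2)
E
python3 - <<'E'
from h import *
for n in("top","side"):
    cv2.imwrite(f"pics/{n}0.png",imaging.camera(n)); print(n,cam(n)[2].round(3).tolist(),cam(n)[0][0,0])
    for t in("index_table","blank","pin_grip","rack","bar_mid","zero_arrow"):
        print(t,[(np.round(b["rect"]).tolist(),round(b["score"],2)) for b in imaging.boxes_of(n,t)[:2]])
s=telemetry.read_state();print(s["clock"],s["orientation"],s["opening"])
E
```

```text
top [[0.007, -0.994, 0.113, 0.442], [-1.0, -0.008, -0.006, 0.076], [0.007, -0.113, -0.994, 1.52], [0.0, 0.0, 0.0, 1.0]] 606.7090677614343
index_table [([288.0, 295.0, 104.0, 112.0], 0.56)]
blank [([287.0, 296.0, 93.0, 92.0], 0.78)]
pin_grip [([455.0, 272.0, 7.0, 11.0], 0.41)]
rack [([466.0, 266.0, 73.0, 51.0], 0.87)]
bar_mid [([288.0, 295.0, 95.0, 98.0], 0.38)]
zero_arrow [([286.0, 296.0, 96.0, 93.0], 0.72), ([191.0, 285.0, 14.0, 144.0], 0.53)]
side [[0.917, -0.214, 0.338, 0.316], [-0.4, -0.511, 0.761, -0.636], [0.01, -0.833, -0.554, 0.574], [0.0, 0.0, 0.0, 1.0]] 435.1582216932939
index_table [([249.0, 251.0, 126.0, 90.0], 0.69)]
blank [([247.0, 239.0, 103.0, 68.0], 0.92)]
pin_grip [([355.0, 349.0, 10.0, 29.0], 0.6)]
rack [([382.0, 393.0, 117.0, 108.0], 0.86), ([374.0, 243.0, 49.0, 41.0], 0.67)]
bar_mid [([407.0, 386.0, 9.0, 26.0], 0.68)]
zero_arrow [([248.0, 237.0, 102.0, 61.0], 0.57)]
0.7 [[ 9.47083860e-01  3.20986231e-01  3.97190440e-05]
 [ 3.20986231e-01 -9.47083835e-01 -2.20711841e-04]
 [-3.32281975e-05  2.21781889e-04 -9.99999975e-01]] 0.9967124045329819
```

View pics/top0.png

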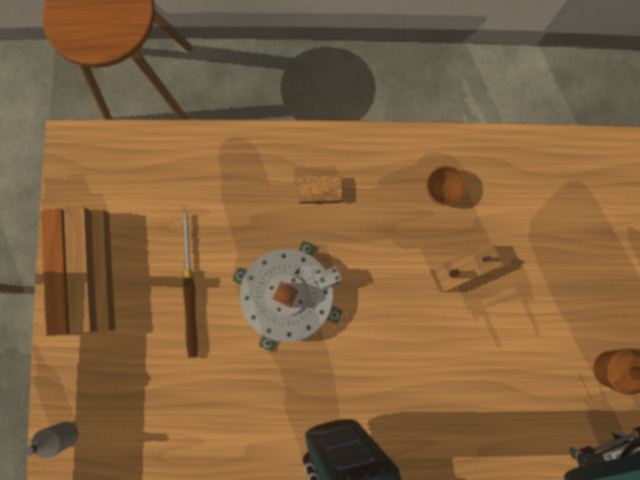

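View pics/side0.png

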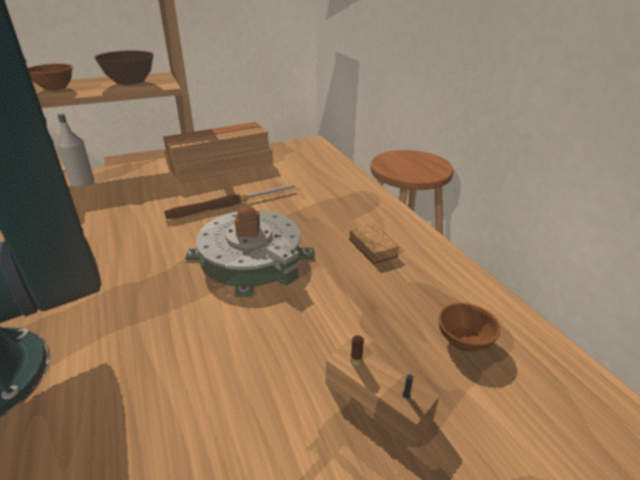

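The top view shows the plate centred near (287,295), the fork at about (333,276), the pin at (455,272) and the bar at (487,259). In the side view the blank is at (247,228), the fork at (288,258), the pin at (357,347) and the bar at (408,386). Next I'll rectify the plate plane to read the angles.

```bash
cat > rect.py <<'E'
from h import *
def rect(img,n,c,half,z,S=400):
    g=np.linspace(-half,half,S); X,Y=np.meshgrid(c[0]+g,c[1]-g)  # right=+x, up=+y
    uv=px(n,np.stack([X,Y,0*X+z],-1).reshape(-1,3)).astype(np.float32).reshape(S,S,2)
    return cv2.remap(img,uv[...,0],uv[...,1],cv2.INTER_CUBIC)
E
python3 - <<'E'
from rect import *
t=cv2.imread("pics/top0.png");s=cv2.imread("pics/side0.png")
c=at("top",286.5,295.5,.054);print("plate c",c,"fork",at("top",333,276,.068))
print("side blank top",at("side",248,207,.122), "side plate",at("side",248.5,240,.054))
print("pin top: top",at("top",454.5,272.5,.099),"side",at("side",357.5,340,.099))
print("bar top: top",at("top",486.5,259,.093),"side",at("side",409,378,.093))
for n,i in(("top",t),("side",s)): print(n,[px(n,[[*p,.099]]).round(1).tolist() for p in []])
out=np.hstack([rect(t,"top",c[:2],.15,.054),rect(s,"side",c[:2],.15,.054)])
cv2.imwrite("pics/r0.png",out)
E
```

```text
plate c [0.49662789 0.15551581 0.054     ] fork [0.54361995 0.04389197 0.068     ]
side blank top [0.50312594 0.15253475 0.122     ] side plate [0.49281406 0.13209536 0.054     ]
pin top: top [ 0.55161065 -0.24224984  0.099     ] side [ 0.55152096 -0.2499438   0.099     ]
bar top: top [ 0.5847607  -0.32109441  0.093     ] side [ 0.58643936 -0.33296869  0.093     ]
top []
side []
```

View pics/r0.png

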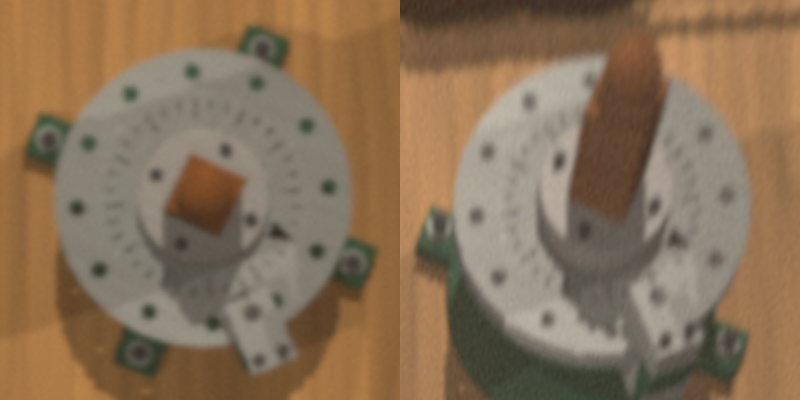

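In the rectified view the arrow is at (280,232) and the plate centre near (204,197). The fork hole is near (253,312), and the feet sit on 68°/-22° axes. That puts the fork direction at about -67° and the plate angle at about 43°. I'll refine this with a 12-hole fit and by segmenting the pin.

```bash
cat > fit.py <<'E'
from rect import *
from scipy.optimize import minimize
def platefit(img,n,c0,th0,skipdir=None):
    g=cv2.GaussianBlur(img,(0,0),.6).astype(float).mean(2)
    a=np.arange(12)*np.pi/6
    def samp(P): 
        uv=px(n,P).astype(np.float32); return cv2.remap(g.astype(np.float32),uv[:,:1],uv[:,1:],cv2.INTER_CUBIC)[:,0]
    def cost(v):
        cx,cy,th=v[0]/1e3,v[1]/1e3,np.radians(v[2]); A=a+th
        if skipdir is not None: A=A[np.abs(np.angle(np.exp(1j*(A-skipdir))))>.4]
        f=lambda rr:np.c_[cx+rr*np.cos(A),cy+rr*np.sin(A),0*A+.054]
        m=samp(f(.095)); o=(samp(f(.084))+samp(f(.106)))/2
        return np.mean(np.clip(m-o,-60,20))
    best=min((minimize(cost,[c0[0]*1e3+dx,c0[1]*1e3+dy,th0+dt],method="Nelder-Mead") for dx in(-4,0,4) for dy in(-4,0,4) for dt in(-4,0,4)),key=lambda q:q.fun)
    return best.x.round(2),round(best.fun,1)
E
python3 - <<'E'
from fit import *
c=[.499,.157]
for n in("top","side"):
    i=cv2.imread(f"pics/{n}0.png"); print(n,platefit(i,n,c,-24.4,np.radians(-67)))
def dark(n,roi):
    i=cv2.imread(f"pics/{n}0.png"); x0,y0,x1,y1=roi
    print(n); print(i[y0:y1,x0:x1].astype(int).sum(2)//3)
dark("top",(445,263,466,282)); dark("top",(478,252,496,268)); dark("side",(346,330,370,366))
E
```

```text
Traceback (most recent call last):
  File "fit.py", line 14, in platefit
    best=min((minimize(cost,[c0[0]*1e3+dx,c0[1]*1e3+dy,th0+dt],method="Nelder-Mead") for dx in(-4,0,4) for dy in(-4,0,4) for dt in(-4,0,4)),key=lambda q:q.fun)
  File "fit.py", line 14, in <genexpr>
    best=min((minimize(cost,[c0[0]*1e3+dx,c0[1]*1e3+dy,th0+dt],method="Nelder-Mead") for dx in(-4,0,4) for dy in(-4,0,4) for dt in(-4,0,4)),key=lambda q:q.fun)
              ~~~~~~~~^^^^^^^^^^^^^^^^^^^^^^^^^^^^^^^^^^^^^^^^^^^^^^^^^^^^^^^^^^^^^^
  File "fit.py", line 12, in cost
    m=samp(f(.095)); o=(samp(f(.084))+samp(f(.106)))/2
                                      ~~~~^^^^^^^^^
  File "fit.py", line 7, in samp
    uv=px(n,P).astype(np.float32); return cv2.remap(g.astype(np.float32),uv[:,:1],uv[:,1:],cv2.INTER_CUBIC)[:,0]
       ~~^^^^^
  File "h.py", line 9, in px
    K,k,T=cam(n); Ti=np.linalg.inv(T);
          ~~~^^^
  File "h.py", line 4, in cam
    i=imaging.camera_info(n); return np.array(i["intrinsics"]),i["k1"],np.array(i["extrinsics"])
ValueError: time passes only in moves, steps and waits
```

```bash
sed -i 's/^def cam/from functools import lru_cache\n@lru_cache(None)\ndef cam/' h.py
python3 - <<'E'
from fit import *
c=[.499,.157]
for n in("top","side"):
    i=cv2.imread(f"pics/{n}0.png"); print(n,platefit(i,n,c,-24.4,np.radians(-67)))
def dark(n,roi,thr):
    i=cv2.imread(f"pics/{n}0.png"); x0,y0,x1,y1=roi
    m=((i[y0:y1,x0:x1].astype(int).sum(2)//3)<thr); print(n); print("\n".join("".join(".#"[int(b)] for b in q) for q in m)); 
dark("top",(443,263,470,282),60); dark("top",(476,250,500,268),60); dark("side",(344,330,372,366),65); dark("side",(400,370,418,400),60)
E
```

```text
top (array([498.6 , 157.1 , -25.35]), np.float64(-57.7))
side (array([497.71, 151.32, -24.97]), np.float64(-39.8))
top
...........................
...........................
...........................
...........................
...........................
...........................
...........................
............##.............
........########...........
........########...........
.......##########..........
.......#########...........
........#######............
.........####..............
...........................
...........................
...........................
...........................
...........................
top
........................
........................
........................
........................
........................
........................
........................
........................
........######..........
........#####...........
........###.............
........................
........................
........................
........................
........................
........................
....................
[... 928 characters left out ...]
.........
............................
............................
............................
............................
side
..................
..................
..................
..................
..................
..................
..................
..................
.......###........
.......#####......
.......#####......
......######......
......######......
......######......
......#####.......
......#####.......
......#####.......
.....######.......
.....######.......
.....#####........
.....#####........
.....#####........
....######........
....######........
...#######........
...#######........
....######........
.....#####........
.......###........
..................
```

```bash
python3 -m crank '[[52.1,-53.7,0,0,0,-46.1,0],[52.1,-53.7,0,0,0,-46.1,0],[52.1,-53.7,0,0,0,-46.1,0],[52.1,-53.7,0,0,0,-46.1,0],[52.1,-53.7,0,0,0,-46.1,0],[52.1,-53.7,0,0,0,-46.1,0],[52.1,-53.7,0,0,0,-46.1,0],[52.1,-53.7,0,0,0,-46.1,0],[52.1,-53.7,0,0,0,-46.1,0],[52.1,-53.7,0,0,0,-46.1,0],[52.1,-53.7,0,0,0,-46.1,0],[52.1,-53.7,0,0,0,-46.1,0],[52.1,-53.7,0,0,0,-46.1,0],[52.1,-53.7,0,0,0,-46.1,0],[52.1,-53.7,0,0,0,-46.1,0],[52.1,-53.7,0,0,0,-46.1,0],[52.1,-53.7,0,0,0,-46.1,0],[52.1,-53.7,0,0,0,-46.1,0]]'
python3 - <<'E'
from rect import *
s=telemetry.read_state();print(s["clock"],s["ee_pos"],np.round(s["orientation"],3).tolist(),s["force"])
o=np.hstack([cv2.resize(imaging.camera("side")[100:330,130:400],(540,460),interpolation=cv2.INTER_CUBIC),cv2.resize(imaging.camera("top")[230:360,220:290+70],(250,232))if 0 else np.zeros((460,1,3),np.uint8)])
t=imaging.camera("top");cv2.imwrite("pics/t1.png",t)
cv2.imwrite("pics/s1.png",o)
p=np.array(s["ee_pos"])-[0,0,r.finger_overhang];R=np.array(s["orientation"]);print([(px("side",[p+R[:,1]*d])-[130,100])*2 for d in(-.047,0,.047)])
E
```

```text
clock: 2.5
ee_pos: [0.4973, 0.1541, 0.4048]
orientation: [[0.426, 0.905, -0.0], [0.905, -0.426, -0.001], [-0.001, 0.0, -1.0]]
force: [0.2, -0.3, -0.2]
opening: 0.999
2.5 [0.49729142 0.15411516 0.40475382] [[0.426, 0.905, -0.0], [0.905, -0.426, -0.001], [-0.001, 0.0, -1.0]] [ 0.21914544 -0.25769744 -0.21136293]
[array([[176.01956904, 139.97493135]]), array([[223.10314583, 141.01428801]]), array([[270.25358495, 142.04708642]])]
```

View pics/s1.png

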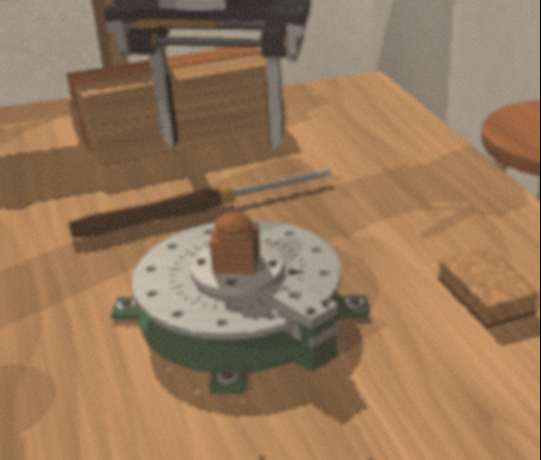

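The finger tips show about 2-3 px lower than the side calibration predicts. The side camera therefore reads y about 5 mm low, so I'm using the top camera's centre (0.498, 0.157).

```bash
python3 -m crank '[[0.3,0,4,0,0,0,0],[0.3,0,8,0,0,0,0],[0.3,0,11,0,0,0,0],[0.3,0,13.3,0,0,0,0],[0.3,0,13.3,0,0,0,0],[0.3,0,13.3,0,0,0,255],[0.3,0,13.3,0,0,0,255],[0.3,0,13.3,0,0,0,255],[0.3,0,13.3,0,0,0,255],[0.3,0,13.3,0,0,0,255],[0.3,0,13.3,0,0,0,255],[0.3,0,13.3,0,0,0,255],[0.3,0,13.3,0,0,0,255]]'
python3 - <<'E'
from fit import *
s=telemetry.read_state();print(s["force"],s["torque"],s["opening"])
t=cv2.imread("pics/top0.png");si=cv2.imread("pics/side0.png")
# fork hole view at z=.068 and feet at bench
c=[.4986,.157]
a=rect(t,"top",[.5355,.0695],.05,.068,400); b=rect(si,"side",[.5355,.0645],.05,.068,400)
cv2.imwrite("pics/f.png",np.hstack([a,b]))
E
```

```text
clock: 3.9
ee_pos: [0.4997, 0.1573, 0.2719]
orientation: [[0.426, 0.905, 0.003], [0.905, -0.426, -0.001], [0.0, 0.003, -1.0]]
force: [5.1, -2.8, -0.7]
opening: 0.485
[ 5.11035396 -2.84039028 -0.70243465] [-0.27000983 -0.63943624  0.04816859] 0.48526708950295383
```

View pics/f.png

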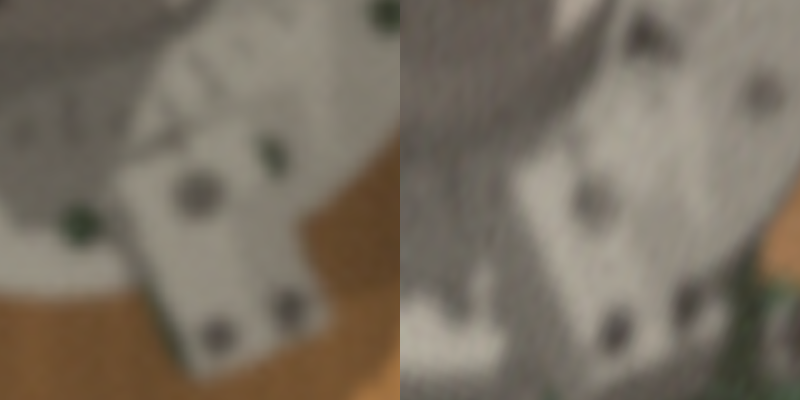

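```bash
python3 -m crank '[[0,0.1,0,0,0,4,255],[0,0.1,0,0,0,8,255],[0,0.1,0,0,0,13,255],[0,0.1,0,0,0,18,255],[0,0.1,0,0,0,23,255],[0,0.1,0,0,0,28,255],[0,0.1,0,0,0,33,255],[0,0.1,0,0,0,37,255],[0,0.1,0,0,0,40,255],[0,0.1,0,0,0,42,255],[0,0.1,0,0,0,42,255],[0,0.1,0,0,0,42,255],[0,0.1,0,0,0,42,255]]'
python3 - <<'E'
from fit import *
s=telemetry.read_state();print(s["torque"],s["opening"])
i=imaging.camera("side");cv2.imwrite("pics/s2.png",i);print(platefit(i,"side",[.498,.1513],-67.1+30,np.radians(-67)))
cv2.imwrite("pics/r2.png",np.hstack([rect(i,"side",[.498,.1513],.13,.054),rect(i,"side",[.525,.085],.045,.054)]))
E
```

```text
clock: 5.2
ee_pos: [0.5007, 0.1564, 0.2719]
orientation: [[0.922, 0.387, 0.003], [0.387, -0.922, -0.002], [0.002, 0.003, -1.0]]
force: [4.4, -3.1, -0.9]
opening: 0.489
[-0.43387084 -0.5673627  -0.09256138] 0.4894111915164726
(array([497.05, 151.08, -37.75]), np.float64(-38.5))
```

View pics/r2.png

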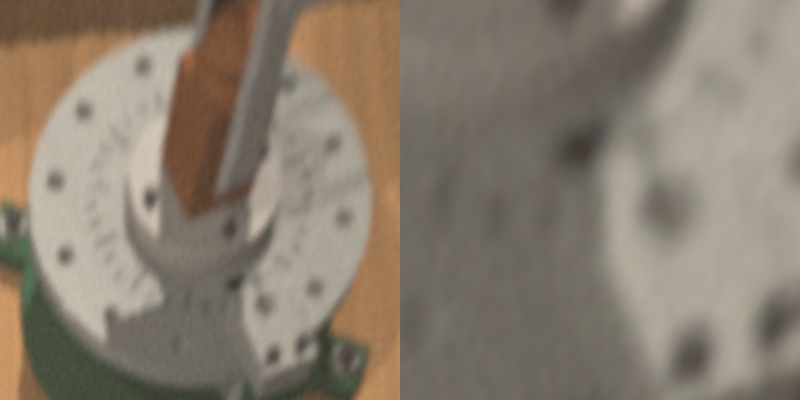

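Jaws are at -67.2° and the arrow is at the nose. Next I release, rise and check with both cameras.

```bash
python3 -m crank '[[0,0.1,0,0,0,0,0],[0,0.1,0,0,0,0,0],[0,0.1,0,0,0,0,0],[0,0.1,0,0,0,0,0],[0,0.1,-4,0,0,0,0],[0,0.1,-8,0,0,0,0],[0,0.1,-13,0,0,0,0],[-8,18,-13,0,0,0,110],[-8,18,-13,0,0,0,110],[-8,18,-13,0,0,0,110],[-8,18,-13,0,0,0,110],[-8,18,-13,0,0,0,110],[-8,18,-13,0,0,0,110]]'
python3 - <<'E'
from fit import *
s=telemetry.read_state();print(s["opening"],np.round(s["orientation"],3).tolist())
for n in("top","side"):
    i=imaging.camera(n);cv2.imwrite(f"pics/{n}3.png",i);c=[.4986,.1571] if n=="top" else [.498,.1513]
    print(platefit(i,n,c,-37.2,np.radians(-67)))
i=cv2.imread("pics/top3.png")
cv2.imwrite("pics/r3.png",np.hstack([rect(i,"top",[.4986,.1571],.13,.054),rect(cv2.imread("pics/side3.png"),"side",[.525,.085],.045,.054)]))
P=[at("top",454.4,273.3,.09),at("side",357.6,347.7,.081),at("top",487,259,.093),at("side",409,379.5,.093)]
print(np.round(P,4))
t=cv2.imread("pics/top0.png");print("rack box centre",at("top",466,266,.055))
E
```

```text
clock: 6.55
ee_pos: [0.4957, -0.0404, 0.4016]
orientation: [[0.923, 0.386, -0.0], [0.386, -0.923, 0.001], [0.0, -0.001, -1.0]]
force: [0.2, -0.3, -0.3]
opening: 0.573
0.5726460179759643 [[0.923, 0.386, -0.0], [0.386, -0.923, 0.001], [0.0, -0.001, -1.0]]
(array([498.92, 157.21, -37.32]), np.float64(-59.2))
(array([498.21, 151.52, -37.7 ]), np.float64(-38.2))
[[ 0.5504 -0.244   0.09  ]
 [ 0.5534 -0.2489  0.081 ]
 [ 0.5848 -0.3223  0.093 ]
 [ 0.5851 -0.3351  0.093 ]]
rack box centre [ 0.57105694 -0.28067318  0.055     ]
```

View pics/r3.png

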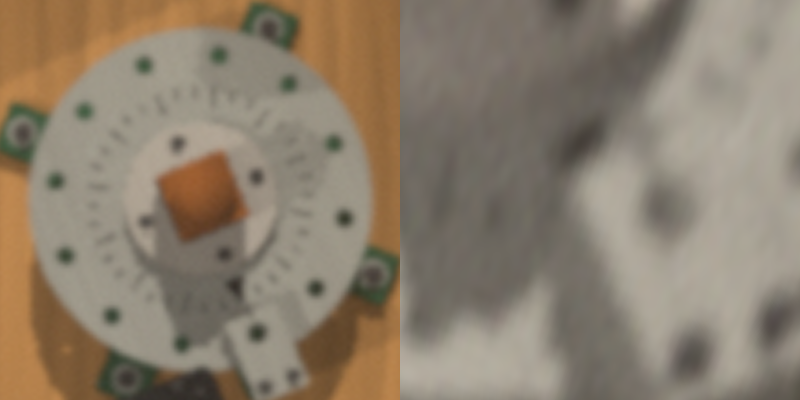

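The zero is good: holes at -67.3° to -67.7° against a fork direction of -67.1°. Next is the pin.

```bash
python3 -m crank '[[-2.7,21,0,0,0,0,110],[-2.7,21,0,0,0,0,110],[-2.7,21,0,0,0,0,110],[-2.7,21,0,0,0,0,110],[-2.7,21,0,0,0,0,110],[-2.7,21,4,0,0,0,110],[-2.7,21,8,0,0,0,110],[-2.7,21,11,0,0,0,110],[-2.7,21,13,0,0,0,110],[-2.7,21,13.9,0,0,0,110],[-2.7,21,13.9,0,0,0,110],[-2.7,21,13.9,0,0,0,255],[-2.7,21,13.9,0,0,0,255],[-2.7,21,13.9,0,0,0,255],[-2.7,21,13.9,0,0,0,255],[-2.7,21,13.9,0,0,0,255],[-2.7,21,13.9,0,0,0,255],[-2.7,21,13.9,0,0,0,255],[-2.7,21,13.9,0,0,0,255]]'
python3 - <<'E'
from h import *
cv2.imwrite("pics/s4.png",cv2.resize(imaging.camera("side")[250:430,260:480],(660,540),interpolation=cv2.INTER_CUBIC))
E
```

```text
clock: 8.55
ee_pos: [0.5527, -0.2445, 0.2635]
orientation: [[0.922, 0.388, 0.002], [0.388, -0.922, -0.002], [0.001, 0.003, -1.0]]
force: [1.7, -4.7, 1.4]
opening: 0.187
```

View pics/s4.png

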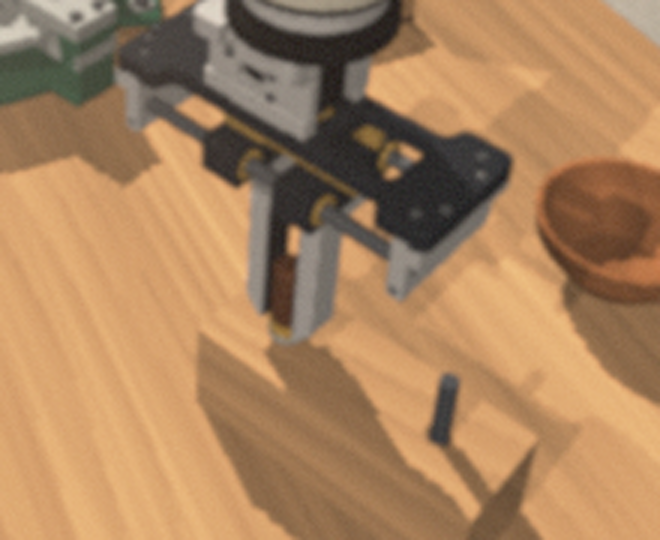

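The handle is gripped (17.6 mm opening) and the bar is untouched. Next I lift and carry the pin to hover 12 mm above the fork hole.

```bash
python3 -m crank '[[0,0,-3,0,0,0,255],[0,0,-6,0,0,0,255],[0,0,-9,0,0,0,255],[10.6,-29.6,-9,0,0,0,255],[10.6,-29.6,-9,0,0,0,255],[10.6,-29.6,-9,0,0,0,255],[10.6,-29.6,-9,0,0,0,255],[10.6,-29.6,-9,0,0,0,255],[10.6,-29.6,-9,0,0,0,255],[10.6,-29.6,-9,0,0,0,255],[10.6,-29.6,-9,0,0,0,255],[10.6,-29.6,-9,0,0,0,255],[10.6,-29.6,-6.8,0,0,0,255],[10.6,-29.6,-6.8,0,0,0,255],[10.6,-29.6,-6.8,0,0,0,255]]'
python3 - <<'E'
from h import *
s=telemetry.read_state();p=np.array(s["ee_pos"]);tip=p-[0,0,.1825+.068]
i=imaging.camera("side");cv2.imwrite("pics/s5f.png",i);cv2.imwrite("pics/s5.png",cv2.resize(i[180:290,220:350],(780,660-60),interpolation=cv2.INTER_CUBIC))
print(tip,[(px("side",[q])-[220,180])*[6,600/110] for q in(tip,tip+[0,0,.03])])
print("hole px",px("side",[[.534,.0645,.068]]), s["opening"])
E
```

```text
clock: 10.1
ee_pos: [0.5353, 0.0686, 0.3301]
orientation: [[0.923, 0.386, -0.002], [0.386, -0.923, -0.0], [-0.002, -0.001, -1.0]]
force: [0.8, -0.1, -1.7]
opening: 0.186
[0.53534362 0.06862359 0.07956654] [array([[339.06892261, 333.14755253]]), array([[335.11184458, 264.98670404]])]
hole px [[276.79313294 246.97417584]] 0.18565305113456454
```

View pics/s5.png

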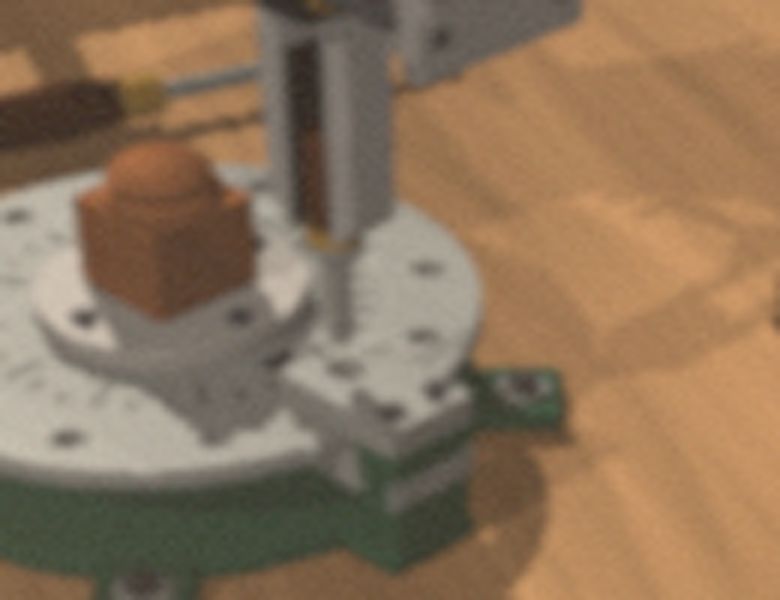

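The pin's tip is at crop pixel (341,340) and the hole at (345,369). I'll compare the two in the same camera.

Run:
```python
from h import *
f=lambda u,v,z:at("side",220+u/6,180+v*110/600,z)
a=f(341,339,.0796);b=f(345,369,.068);d=(b-a)[:2];R=np.array(telemetry.read_state()["orientation"])
print(a,b,d*1e3,(R[:2,:2].T@d)*1e3)
i=cv2.imread("pics/s5f.png").astype(int).mean(2).astype(int);print(i[230:246,270:286]);print(i[238:246,270:286].shape)
```

```text
[0.53466385 0.06463968 0.0796    ] [0.53453702 0.06166033 0.068     ] [-0.12682732 -2.97935557] [-1.26665543  2.69967189]
[[176 159 141 126 114 105 102  99 118 137 150 156 162 163 161 160]
 [170 151 135 127 114 109 100 102 119 140 152 159 156 162 162 164]
 [160 138 131 125 117 108 103 103 123 145 151 158 159 161 163 164]
 [145 124 121 126 113 108 101  99 117 136 147 151 153 160 163 165]
 [126 108 117 122 115 109 103 101 116 136 147 154 160 158 163 164]
 [112  94 102 112 117 109 102 101 117 139 148 155 157 159 164 165]
 [ 95  81  98 110 115 108 103 100 114 133 140 146 156 160 162 163]
 [ 86  83  96 111 116 111 104 100 116 135 149 153 155 161 162 163]
 [ 83  88 106 119 122 115 105 102 110 139 155 157 162 165 162 163]
 [ 87 102 116 130 127 114  99  97 107 130 147 157 163 163 163 161]
 [ 94 109 135 141 135 115 104  99 111 134 149 159 163 165 163 166]
 [104 123 146 155 145 122 107 107 124 147 162 168 167 167 165 162]
 [113 131 147 152 146 132 121 124 140 159 165 169 166 161 158 162]
 [121 129 132 141 146 147 145 145 155 162 162 160 154 153 155 157]
 [127 131 129 133 148 151 155 157 161 165 155 151 149 148 150 156]
 [137 148 147 141 142 143 148 145 147 152 155 157 156 157 157 160]]
(8, 16)
```

```bash
python3 -m crank '[[-0.05,0.15,0.4,0,0,0,255],[-0.05,0.15,0.8,0,0,0,255],[-0.05,0.15,1.1,0,0,0,255],[-0.05,0.15,1.3,0,0,0,255],[-0.05,0.15,1.5,0,0,0,255],[-0.05,0.15,1.7,0,0,0,255],[-0.05,0.15,1.7,0,0,0,255]]'
```

```text
clock: 10.85
ee_pos: [0.5354, 0.0687, 0.3133]
orientation: [[0.922, 0.388, -0.001], [0.388, -0.922, -0.0], [-0.001, -0.0, -1.0]]
force: [-0.4, 0.3, -0.4]
opening: 0.189
```

```bash
python3 -m crank '[[0,0,0.2,0,0,0,255],[0,0,0.4,0,0,0,255],[0,0,0.6,0,0,0,255],[0,0,0.8,0,0,0,255],[0,0,0.8,0,0,0,255]]'
```

```text
clock: 11.35
ee_pos: [0.5355, 0.0686, 0.3054]
orientation: [[0.922, 0.388, 0.0], [0.388, -0.922, -0.0], [0.0, 0.0, -1.0]]
force: [0.5, -0.0, -1.8]
opening: 0.185
```

The tip is already about 13 mm in with almost no force, so I carry on.

```bash
python3 -m crank '[[0,0,0.3,0,0,0,255],[0,0,0.6,0,0,0,255],[0,0,0.9,0,0,0,255],[0,0,1.2,0,0,0,255],[0,0,1.5,0,0,0,255],[0,0,1.5,0,0,0,255]]'
```

```text
clock: 11.95
ee_pos: [0.5355, 0.0686, 0.2902]
orientation: [[0.922, 0.388, 0.0], [0.388, -0.922, -0.0], [0.0, 0.0, -1.0]]
force: [2.0, 0.4, -1.5]
opening: 0.182
```

```bash
python3 -m crank '[[0,0,0.3,0,0,0,255],[0,0,0.6,0,0,0,255],[0,0,0.9,0,0,0,255],[0,0,1.2,0,0,0,255],[0,0,1.35,0,0,0,255],[0,0,1.45,0,0,0,255],[0,0,1.45,0,0,0,255]]'
python3 - <<'E'
from h import *
i=imaging.camera("side");cv2.imwrite("pics/s6.png",cv2.resize(i[180:290,220:350],(780,600),interpolation=cv2.INTER_CUBIC))
E
```

```text
clock: 12.65
ee_pos: [0.5356, 0.0686, 0.2765]
orientation: [[0.922, 0.388, 0.001], [0.388, -0.922, -0.0], [0.001, 0.0, -1.0]]
force: [1.5, -0.9, 1.0]
opening: 0.185
```

View pics/s6.png

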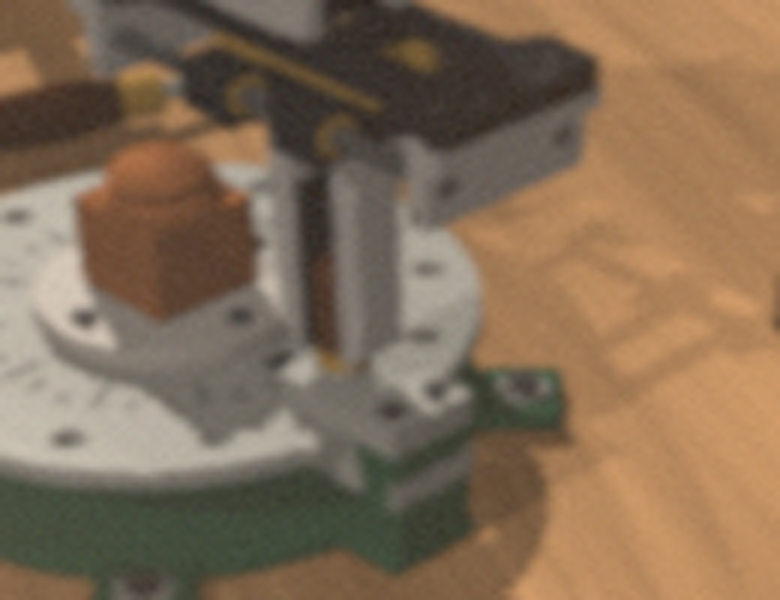

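Collar is at the lug. I'll press a touch more, then open and rise.

```bash
python3 -m crank '[[0,0,0.1,0,0,0,255],[0,0,0.2,0,0,0,255],[0,0,0.2,0,0,0,255]]' && python3 -m crank '[[0,0,-0.1,0,0,0,130],[0,0,-0.1,0,0,0,130],[0,0,-0.1,0,0,0,130],[0,0,-0.1,0,0,0,130],[0,0,-0.1,0,0,0,130],[0,0,-4,0,0,0,130],[0,0,-8,0,0,0,130],[0,0,-12,0,0,0,130],[-4,14,-14,0,0,0,130],[-4,14,-14,0,0,0,130],[-4,14,-14,0,0,0,130],[-4,14,-14,0,0,0,130],[-4,14,-14,0,0,0,130]]'
python3 - <<'E'
from fit import *
i=imaging.camera("side");t=imaging.camera("top");cv2.imwrite("pics/s7.png",np.hstack([cv2.resize(i[190:280,230:330],(400,360),interpolation=cv2.INTER_CUBIC),cv2.resize(t[245:345,235:345],(396,360),interpolation=cv2.INTER_CUBIC)]))
for n,im,c in(("top",t,[.4986,.1571]),("side",i,[.498,.1513])): print(platefit(im,n,c,-37.2,np.radians(-67)))
E
```

```text
clock: 13.0
ee_pos: [0.5355, 0.0686, 0.2764]
orientation: [[0.922, 0.388, 0.002], [0.388, -0.922, -0.0], [0.001, 0.001, -1.0]]
force: [-1.9, -1.5, 8.1]
opening: 0.185
clock: 14.3
ee_pos: [0.5529, -0.0769, 0.4139]
orientation: [[0.923, 0.386, -0.001], [0.386, -0.923, 0.001], [-0.0, -0.001, -1.0]]
force: [-0.2, 0.5, 0.2]
opening: 0.492
(array([498.78, 157.1 , -37.18]), np.float64(-60.0))
(array([497.45, 151.29, -37.54]), np.float64(-39.7))
```

View pics/s7.png

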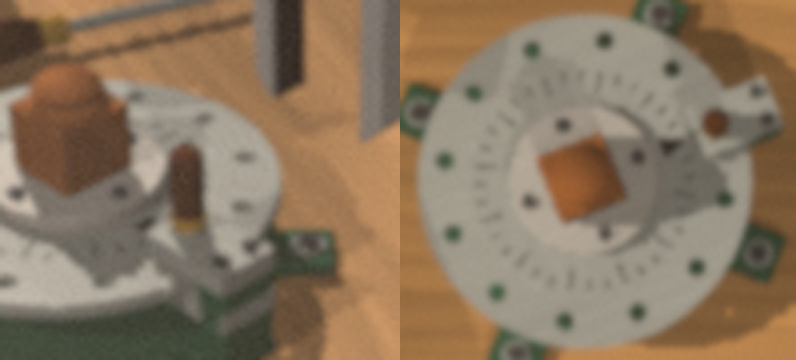

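The left half shows the pin upright with its collar on the lug at (187,225). The right half shows the arrow at (668,147), pointing at the nose. The robot is clear, so I'm handing in.

```bash
python3 -c "
from workcell import ticket,telemetry
print(telemetry.read_state()['force']);print(ticket.sign_off())"
```

```text
[-0.51003872  0.75082933  0.22696302]
the job is handed in; nothing more can be done
None
```

The index table is back at zero and locked with the index pin. I handed the job in at about 14.4 s on the robot clock; sign-off gives no verdict.

- **Plate:** I gripped the blank and turned it 42° clockwise. The last check puts the plate within about 0.1° (top camera) and 0.4° (side camera) of the fork direction. The limit is 2°.
- **Pin:** It went through the fork and plate with forces of about 2 N or less. It stopped at the expected height, and pressing 2 mm further only raised the force to 8 N. After release the pictures show it upright with its collar on the fork.
- **Robot and other items:** The gripper is clear of everything. No move went near the bar, bowl, gouge or sanding block, and the bar still stood upright in the picture taken when I gripped the pin. I did not re-measure them at the end.

**Disagreements:** The side camera reads y about 6 mm lower than the top camera. The blank grip favoured the top camera, to about 1.5 mm, so I relied mainly on that. A 1.5 mm sideways correction I commanded just before insertion hardly showed in the measured position, but the pin went in cleanly anyway.

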